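# Make up the stamping kit and the ink kit

## Task

Make up two desk kits from the stock on the pale blue mat. The white tray gets the rubber stamp in its large compartment and the black binder clip in its small one; the green tray gets the ink bottle in its large compartment and the red binder clip in its small one. Stand each thing upright, flat on the floor of its compartment, and leave the eraser and the memory stick where they are on the mat.

Things in the scene. Friction and masses are not known exactly. Their poses are not given: they have to be found in the camera images.
- rubber_stamp: Rubber stamp: pale wooden block 24 mm (own x) by 44 mm (own y), with an upright dark brown knob handle; 68 mm high in all. The handle is round, 24 mm across at its knob near the top; the block is 14 mm high. Origin: centre of the underside; z up. Starts upright on the pale blue mat (3 mm thick), yaw within 0.35 rad of 0. About 60 g.
- ink_bottle: Dark blue square ink bottle, 48 x 48 mm with flat upright sides up to 38 mm height, and a round black cap of 33 mm diameter from 45 to 60 mm height. Closed. Origin: centre of the underside; z up. Starts upright on the pale blue mat (3 mm thick), yaw within 0.35 rad of 0. About 140 g.
- clip_black: Binder clip with a black body, wire levers up. Body 16 mm thick (own x) at the foot, narrower above, 32 mm long (own y) between flat upright end faces, 19 mm high. The levers reach 43 mm up and make no contact. Origin: centre of the underside; z up. Starts upright on the pale blue mat (3 mm thick), yaw within 0.35 rad of 0. 30 g.
- clip_red: Binder clip with a dark red body, wire levers up. Body 16 mm thick (own x) at the foot, narrower above, 32 mm long (own y) between flat upright end faces, 19 mm high. The levers reach 43 mm up and make no contact. Origin: centre of the underside; z up. Starts upright on the pale blue mat (3 mm thick), yaw within 0.35 rad of 0. 30 g.
- eraser: Eraser in a blue sleeve, white end, 22 x 44 x 12 mm, on the pale blue mat. Not part of either kit: it stays. Origin: centre of the underside.
- usb_stick: Grey memory stick, 18 x 50 x 8 mm, on the pale blue mat. Not part of either kit: it stays. Origin: centre of the underside.
- tray_white: Open white plastic tray, fixed on the desk; 86 (own x) x 168 mm (own y), walls 4 mm thick and 14 mm high, floor 4 mm thick. Large compartment, 78 x 90 mm inside (x by y), centred at own y = +35 mm; small one, 78 x 66 mm inside, centred at own y = -47 mm (both x = 0). Origin: centre of the underside, at desk height; z up. Yaw within 0.3 rad of 0.
- tray_green: Open green plastic tray, fixed on the desk; 86 (own x) x 168 mm (own y), walls 4 mm thick and 14 mm high, floor 4 mm thick. Large compartment, 78 x 90 mm inside (x by y), centred at own y = +35 mm; small one, 78 x 66 mm inside, centred at own y = -47 mm (both x = 0). Origin: centre of the underside, at desk height; z up. Yaw within 0.3 rad of 0.

How it is judged:
By the outcome, as a careful person would: the job done as asked, in the order asked, and still so for the second after the job is handed in, with the robot touching nothing.
It also fails if it takes over 104 s, if anything falls off the work surface, if the arm or the gripper's body presses on something with over 40 N, if the wrist force passes 120 N, or if a joint passes its speed limit or range.

## Robot

A 7-joint arm with a two-finger parallel gripper is mounted at the origin on the work surface; the furniture and walls round the work are solid. World frame = base frame: x ahead of the robot, y to its left, z up, the work surface at z = 0. Lengths are in m, angles in rad, forces in N, time in s.
With the tool pointing down it reaches from about 0.35 to 0.9 m from the base axis. Payload 8.1 kg.
Tool frame: the origin (TCP) lies where the fingers leave the gripper's body, on its centre line; the fingertips stand 66 mm ahead of it and the grasp point (between the pads) lies 47 mm ahead of it; z points along the fingers, y is the line along which they close (so a half turn about z gives the same grasp; the last joint's range is limited). The gripper opens to 92 mm and grips with 3 to 60 N. Pads are 19 mm wide; open, the fingers measure 130 mm over their backs; the gripper's body (75 mm by 190 mm) begins 47 mm behind the grasp point.
Start: joints at [1.124, 0.434, 0.025, 1.573, -0.012, 1.134, -0.075], TCP at [0.211, -0.588, 0.292] pointing down, gripper open.
Joint ranges: [-2.62, 2.62], [-0.44, 2.09], [-1.27, 1.32], [0.08, 2.57], [-1.32, 4.46], [0.12, 2], [-2.74, 2.74]. Speed limits (rad/s): [2.22, 2.22, 3.01, 3.01, 3.14, 3.14, 3.14].

## Interface

Orientations are given as a rotation vector (axis times angle).
In Python, from cell import arm gives the robot as it stands.
- The arm moves only by the tool send_rows, never from a script. Its argument "motion" is text: rows parted by semicolons, each of 7 numbers parted by spaces: the closure, from 0 (fully open) to 1 (shut), then the shift along the world's x, y, z in m, then the turn, a rotation vector about the world's x, y, z in degrees. A call has 1 to 5 rows; each row shifts and turns the commanded pose from where the row before left it; what a row does not reach is not made up. A row lasts 1/8 s, in which the tool goes at most 62.5 mm and 10.7 degrees, less where a joint would pass 70% of its speed; a pose out of reach is approached as far as the arm can. A call is refused whole if a number of a shift passes 0.0625 or a number of a turn 10.7, either way. A call with a gripper value outside its range is refused whole. The fingers move at their own pace and stop on an object; "force" is the grip in N (left out, the last holds). Time passes only in rows, so rows that do not move let the fingers close. It gives the time, the measured TCP pose, the force, the opening and the grip force at its end, in the units of the state.
- arm.observe(): the state, without advancing time (a new reading comes with each control period).
- arm.get_image(name): name is "scene" or "top" or "wrist"; returns (picture, depth): 420x560x3 uint8, blue, green, red; 420x560 float32, m along the optical axis (not along the pixel's ray), 0 where there is no reading.
- arm.camera_model(name): a dict with "fx", "fy", "cx", "cy" (pixels), "view" (4x4, takes a point from world to camera coordinates). Camera axes: x right, y down, z forward; pixel columns grow to the right and rows downward; lengths in m; the calibration is good to about 2 mm. A picture is of the moment at which its call begins: read the wrist's pose just before it. camera_model takes no time and is no camera call; for the wrist camera it gives the pose at the moment of the call.
- arm.sign_off(): hands the job in; it is judged then, once.
The state is a dict: "clock": time; "joints": joint angles; "dq": joint speeds; "joint_efforts": joint torques, N m; "position": TCP position; "ee_rot": TCP orientation; "force": force on the tool from outside, world axes, zero at the start; "ft_torque": the same for the moment, N m; "width": opening from 0.0 (shut) to 1.0 (fully open); "gripper_force": force on a finger pad.
Only numpy, scipy, OpenCV 4.12 (cv2) and the standard library are available. Lean on these libraries where they do the work, as an engineer would, in place of code of your own. Each camera call takes 0.05 s, during which the arm holds its last target. There are 200 camera calls.

## Working session

There is one attempt and no reset: what is moved stays moved. The work goes in short steps, Python scripts to look and compute and a tool call to move; the robot and the scene stay as the last step left them, time stands still between calls to the robot, and variables do not carry over. Pictures are saved under pics/ and viewed, at most 14 in all, crops included, and the job is handed in when it is done.

Besides the shell and the picture viewer there is one more tool, called after "Emit:" as name(argument=value, ...) on one line, values as JSON. send_rows: Moves the arm, as the interface text tells. Its arguments: {"type":"object","properties":{"motion":{"type":"string"},"force":{"type":"number"}},"required":["motion"]}

```bash
ls; mkdir -p pics
python3 - <<'E'
from cell import arm
import cv2,numpy as np
s=arm.observe();print(s)
for n in("top","scene"):
    p,d=arm.get_image(n);cv2.imwrite(f"pics/{n}0.png",p);np.save(f"{n}0.npy",d);m=arm.camera_model(n);print(m);
E
```

```text
pics
{'clock': 0.0, 'joints': array([ 1.12440832,  0.43521919,  0.02493982,  1.57409331, -0.01161415,
        1.13399731, -0.07508436]), 'dq': array([-0.00110889, -0.0008881 , -0.00014313, -0.00234597,  0.00142788,
       -0.00114518,  0.00097019]), 'joint_efforts': array([-2.51520243e-05, -6.67864037e+01,  9.85065512e-01, -3.14471555e+01,
       -6.05015131e-02,  4.26323642e-02,  1.27686194e-04]), 'position': array([ 0.21049785, -0.58805136,  0.29144833]), 'ee_rot': array([-3.09379901e+00, -5.37058136e-01,  6.00500031e-04]), 'force': array([-0.05425574,  0.01490233, -1.24126314]), 'ft_torque': array([-0.02297994, -0.02231525,  0.05291144]), 'gripper_force': 0.0, 'width': 1.0036304079090161}
{'fx': 419.0871903308396, 'fy': 419.0871903308396, 'cx': 283.8700217696512, 'cy': 204.49234496266322, 'view': array([[-0.01506077, -0.99967733,  0.02045526,  0.00611001],
       [-0.99208488,  0.01238955, -0.12495632,  0.47709459],
       [ 0.12466257, -0.02217529, -0.99195136,  0.82037474],
       [ 0.        ,  0.        ,  0.        ,  1.        ]])}
{'fx': 480.6591553760377, 'fy': 480.6591553760377, 'cx': 282.11344770296404, 'cy': 204.60448406413911, 'view': array([[-0.95382245, -0.30030322,  0.00638058,  0.44795979],
       [-0.12199759,  0.36790233, -0.9218267 ,  0.09243709],
       [ 0.2744801 , -0.88003742, -0.38754977,  0.96997409],
       [ 0.        ,  0.        ,  0.        ,  1.        ]])}
```

View pics/top0.png

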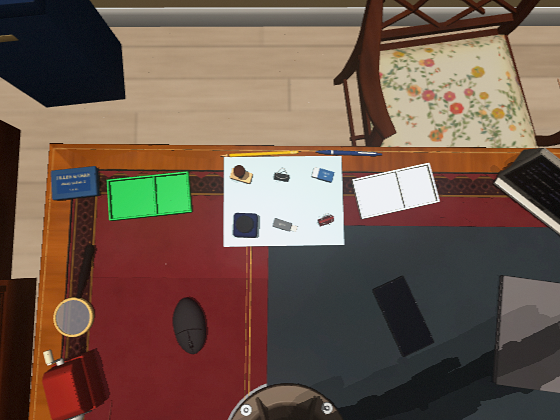

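View pics/scene0.png

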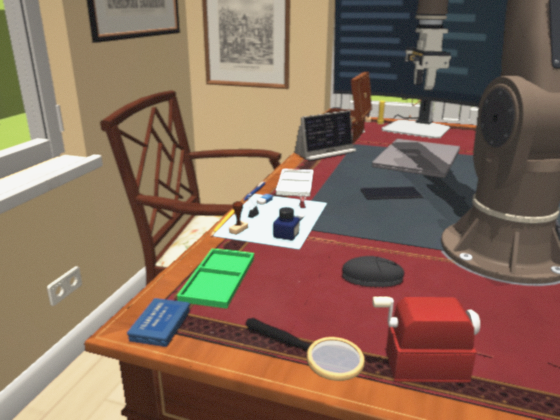

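The top view shows the green tray at left (108–190, 172–220) and the white tray at right (353–439, 165–217). On the mat are the stamp (240,173), black clip (282,174), eraser (322,174), ink bottle (245,225), memory stick (285,225) and red clip (325,220).

```bash
cat > h.py <<'E'
import numpy as np,cv2
from cell import arm
def plane(m,u,v,z):
    V=m["view"];R=V[:3,:3];c=-R.T@V[:3,3]
    r=R.T@np.array([(u-m["cx"])/m["fx"],(v-m["cy"])/m["fy"],1])
    return c+r*(z-c[2])/r[2]
def pix(m,p):
    q=m["view"][:3,:3]@np.asarray(p)+m["view"][:3,3]
    return q[0]/q[2]*m["fx"]+m["cx"],q[1]/q[2]*m["fy"]+m["cy"]
E
python3 - <<'E'
from h import *
m=arm.camera_model("top");p=cv2.imread("pics/top0.png")
for n,u,v,z in [("stamp",240,174,.02),("bk",282,175,.02),("er",322,174,.015),("ink",245,225,.04),("usb",285,225,.01),("red",325,221,.02),("matTL",224,155,.003),("matBR",344,245,.003)]: print(n,plane(m,u,v,z).round(3))
for n,c in [("g",[(107,178),(189,171),(192,213),(110,221)]),("w",[(352,180),(431,164),(440,201),(361,219)])]:
    P=np.array([plane(m,*k,.014) for k in c]);print(n,P.round(3).tolist(),P.mean(0).round(3),[np.linalg.norm(P[i]-P[i-1]).round(3) for i in range(4)])
w=arm.camera_model("wrist");s=arm.observe();import scipy.spatial.transform as t
R=t.Rotation.from_rotvec(s["ee_rot"]);V=w["view"];c=-V[:3,:3].T@V[:3,3]
print("cam in tool",R.inv().apply(c-s["position"]),(V[:3,:3]@R.as_matrix()).round(2),w["fx"]); print(R.as_matrix().round(3))
crop=p[145:255,90:450];cv2.imwrite("pics/c1.png",cv2.resize(crop,(792,242),interpolation=cv2.INTER_CUBIC))
E
```

```text
stamp [0.543 0.089 0.02 ]
bk [0.54  0.002 0.02 ]
er [ 0.542 -0.081  0.015]
ink [0.436 0.078 0.04 ]
usb [ 0.437 -0.003  0.01 ]
red [ 0.443 -0.084  0.02 ]
matTL [0.588 0.124 0.003]
matBR [ 0.394 -0.125  0.003]
g [[0.539, 0.364, 0.014], [0.552, 0.195, 0.014], [0.464, 0.188, 0.014], [0.45, 0.354, 0.014]] [0.501 0.275 0.014] [np.float64(0.09), np.float64(0.169), np.float64(0.088), np.float64(0.167)]
w [[0.529, -0.144, 0.014], [0.561, -0.312, 0.014], [0.482, -0.327, 0.014], [0.447, -0.16, 0.014]] [ 0.505 -0.236  0.014] [np.float64(0.083), np.float64(0.171), np.float64(0.08), np.float64(0.171)]
cam in tool [ 0.06943685  0.00013667 -0.09322344] [[ 0.    1.    0.  ]
 [-0.97  0.   -0.26]
 [-0.26 -0.    0.97]] 299.4447365439937
[[ 0.942  0.337 -0.001]
 [ 0.337 -0.942  0.001]
 [-0.    -0.001 -1.   ]]
```

Emit:
send_rows(motion="0 0.026 0.053 0 0 0 -2; 0 0.026 0.053 0 0 0 -2; 0 0.026 0.053 0 0 0 -2; 0 0.026 0.053 0 0 0 -2; 0 0.026 0.053 0 0 0 -2")

```text
clock: 0.72
position: [0.3411, -0.3215, 0.2921]
ee_rot: [-3.13, -0.264, 0.0]
force: [1.3, -0.5, 0.7]
width: 1.0
gripper_force: 0.0
```

Emit:
send_rows(motion="0 0.026 0.053 0 0 0 -2; 0 0.026 0.053 0 0 0 -2; 0 0.026 0.053 0 0 0 -2; 0 0.026 0.053 0 0 0 -2; 0 0.026 0.053 0 0 0 -1.7")

```text
clock: 1.35
position: [0.471, -0.0568, 0.2922]
ee_rot: [3.141, -0.002, -0.0]
force: [1.9, 0.0, -0.0]
width: 1.0
gripper_force: 0.0
```

Emit:
send_rows(motion="0 0.03 0.058 0 0 0 0; 0 0 0 0 0 0 0; 0 0 0 0 0 0 0; 0 0 0 0 0 0 0")

```text
clock: 1.85
position: [0.4988, -0.0046, 0.2921]
ee_rot: [3.141, -0.004, -0.001]
force: [0.1, 0.2, -0.2]
width: 1.0
gripper_force: 0.0
```

Run:
```python
from h import *
import pickle
m=arm.camera_model("wrist");p,d=arm.get_image("wrist")
pickle.dump((m,p,d),open("w1.pkl","wb"))
cv2.imwrite("pics/w1.png",p)
for n,q in dict(st=(.543,.089,.003),ink=(.436,.078,.003),bk=(.54,.002,.003),red=(.443,-.084,.003)).items():print(n,np.round(pix(m,q)))
```

```text
st [207. 153.]
ink [221. 234.]
bk [277. 156.]
red [341. 229.]
```

View pics/w1.png

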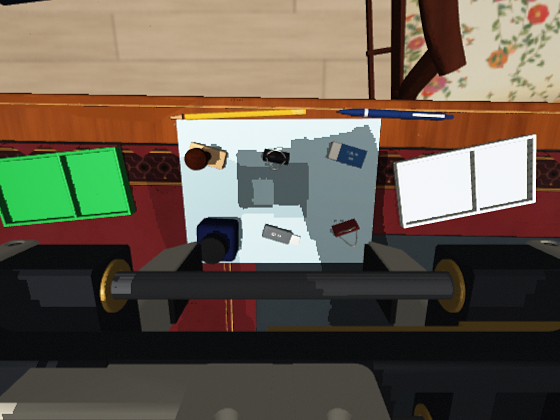

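The wrist view shows everything: stamp block (212,155), black clip (276,157), ink bottle (218,240), red clip (345,229), and both trays. I'll enlarge crops for corners.

Run:
```python
from h import *
p=cv2.imread("pics/w1.png")
a=cv2.resize(p[130:190,175:305],None,fx=6,fy=6,interpolation=cv2.INTER_CUBIC)
cv2.imwrite("pics/c2.png",a)
b=np.hstack([p[205:270,190:250],p[205:270,320:370]])
cv2.imwrite("pics/c3.png",cv2.resize(b,None,fx=7,fy=7,interpolation=cv2.INTER_CUBIC))
```

```text
(no output)
```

View pics/c2.png

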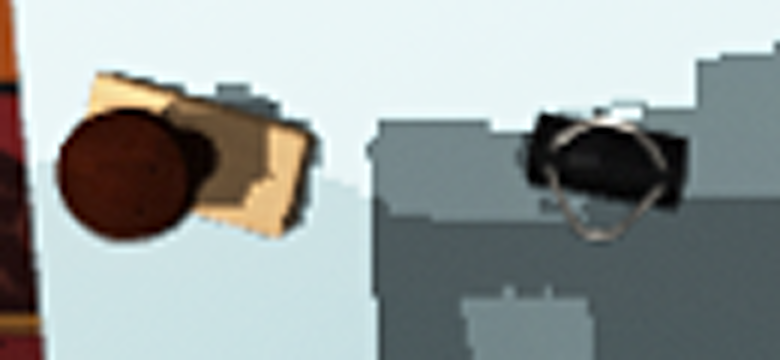

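View pics/c3.png

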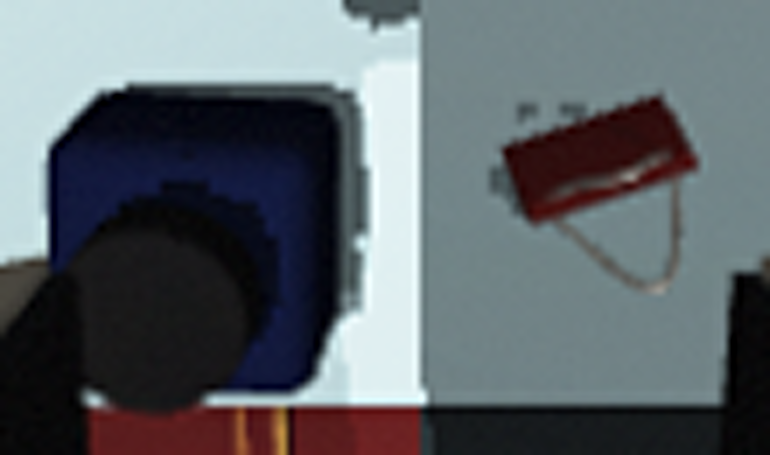

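Crop c2: stamp block top corners at (100,76), (308,133), (282,237), and the black clip body at (540,113), (688,140), (680,210), (528,183). Crop c3: the bottle is nearly square to the image, its cap partly hidden by the finger. Red clip body corners are at (505,148), (658,97), (695,160), (535,220).

```bash
cat >> h.py <<'E'
def cloud(m,d):
    v,u=np.mgrid[:d.shape[0],:d.shape[1]];P=np.stack([(u-m["cx"])/m["fx"]*d,(v-m["cy"])/m["fy"]*d,d],-1)
    return (P-m["view"][:3,3])@m["view"][:3,:3]
def rect(Q,n):
    (cx,cy),(w,h),a=cv2.minAreaRect((Q[:,:2]*1000).astype(np.float32))
    print(n,len(Q),"c",round(cx,1),round(cy,1),"size",round(w,1),round(h,1),"ang",round(a,1),"med",np.median(Q,0).round(4))
E
python3 - <<'E'
from h import *
import pickle
m,p,d=pickle.load(open("w1.pkl","rb"))
c2=lambda a,z:np.array([plane(m,175+x/6-.5,130+y/6-.5,z) for x,y in a])
def f(n,P):
    c=(P[0]+P[2])/2;e=P[0]-P[1];print(n,c.round(4),[np.linalg.norm(P[i]-P[i+1]).round(4) for i in(0,1)],"yaw",np.arctan2(-e[0],e[1]).round(3))
f("stamp",c2([(100,76),(308,133),(282,237)],.017))
f("bk",c2([(540,113),(688,140),(680,210)],.012))
f("red",np.array([plane(m,(320 if x>=420 else 190)+(x-(420 if x>=420 else 0))/7-.5,205+y/7-.5,.012) for x,y in [(505,148),(658,97),(695,160)]]))
C=cloud(m,d)
def box(x,y,r,z0,z1):
    k=(abs(C[...,0]-x)<r)&(abs(C[...,1]-y)<r)&(C[...,2]>z0)&(C[...,2]<z1)&(d>0);return C[k]
print("mat z",np.median(C[195:200,320:350,2]))
rect(box(.543,.089,.04,.013,.022),"block");rect(box(.543,.089,.04,.055,.09),"knob")
rect(box(.436,.08,.04,.056,.075),"cap");rect(box(.436,.08,.04,.034,.05),"shoulder")
rect(box(.436,.08,.04,.01,.05),"body")
rect(box(.54,.002,.03,.008,.03),"bk");rect(box(.443,-.084,.03,.008,.03),"red")
def tray(n,x,y):
    k=(abs(C[...,0]-x)<.08)&(abs(C[...,1]-y)<.11)&(C[...,2]>.010)&(C[...,2]<.02)&(d>0);rect(C[k],n)
tray("g",.5,.275);tray("w",.505,-.236)
E
```

```text
stamp [0.541  0.0868 0.017 ] [np.float64(0.0424), np.float64(0.0218)] yaw -0.268
bk [0.5396 0.0024 0.012 ] [np.float64(0.0306), np.float64(0.0143)] yaw -0.179
red [ 0.4493 -0.0871  0.012 ] [np.float64(0.0296), np.float64(0.0145)] yaw 0.339
mat z 0.003962537492319061
block 400 c 540.8 87.1 size 44.1 22.1 ang 73.3 med [0.5419 0.0777 0.0177]
knob 433 c 540.8 86.7 size 22.6 23.2 ang 44.3 med [0.5417 0.085  0.0684]
cap 596 c 437.0 75.3 size 32.4 28.8 ang 7.3 med [0.4382 0.0755 0.0639]
shoulder 746 c 436.8 76.9 size 46.7 47.9 ang 87.3 med [0.45   0.0662 0.0412]
body 1033 c 436.8 76.7 size 47.0 47.9 ang 87.2 med [0.4522 0.0656 0.0404]
bk 277 c 538.9 2.9 size 31.9 13.6 ang 79.2 med [0.5397 0.0026 0.0202]
red 256 c 447.5 -86.9 size 11.6 32.0 ang 20.6 med [ 0.4484 -0.0859  0.0178]
g 1624 c 500.9 276.5 size 86.3 169.0 ang 5.5 med [0.4968 0.263  0.0144]
w 1957 c 529.5 -231.1 size 133.2 168.6 ang 11.3 med [ 0.5111 -0.2458  0.0142]
```

Emit:
send_rows(motion="0.4 0.021 0.046 0 0 0 -8; 0.4 0.021 0.046 0 0 0 -8; 0.4 0 0 -0.06 0 0 0; 0.4 0 0 -0.06 0 0 0; 0.4 0 0 0 0 0 0", force=15)

```text
clock: 2.52
position: [0.5386, 0.0871, 0.1689]
ee_rot: [3.107, -0.439, -0.013]
force: [0.0, 0.5, 0.5]
width: 0.602
gripper_force: 0.0
```

Run:
```python
from h import *
import pickle
print(arm.observe()["joints"].round(2),arm.observe()["position"])
m,p,d=pickle.load(open("w1.pkl","rb"));C=cloud(m,d)
k=(C[...,0]>.41)&(C[...,0]<.585)&(C[...,1]<-.14)&(C[...,1]>-.35)&(C[...,2]>.0115)&(C[...,2]<.018)&(d>0)
k&=(p.min(-1)>150)
rect(C[k],"w")
t=arm.camera_model("top");q=C[k];
```

```text
[-0.06  0.47 -0.27  1.89  0.16  0.82 -2.27] [0.53860217 0.08713238 0.16888826]
w 1518 c 506.8 -235.6 size 86.0 168.1 ang 11.8 med [ 0.5117 -0.2436  0.0145]
```

Emit:
send_rows(motion="0.4 0.002 0 -0.035 0 0 0; 0.4 0 0 -0.032 0 0 0; 0.4 0 0 0 0 0 0; 0.9 0 0 0 0 0 0; 0.9 0 0 0 0 0 0", force=15)

```text
clock: 3.15
position: [0.5445, 0.0892, 0.1073]
ee_rot: [-3.11, 0.438, -0.005]
force: [0.2, -0.5, 0.2]
width: 0.431
gripper_force: 0.0
```

Emit:
send_rows(motion="0.9 0 0 0 0 0 0; 0.9 0 0 0 0 0 0; 0.9 0 0 0 0 0 0")

```text
clock: 3.52
position: [0.5437, 0.0888, 0.1058]
ee_rot: [3.111, -0.438, 0.001]
force: [-0.1, -1.6, 6.1]
width: 0.239
gripper_force: 15.0
```

Emit:
send_rows(motion="0.9 0 0 0.03 0 0 0; 0.9 0 0 0.05 0 0 0; 0.9 -0.007 -0.048 0 0 0 5; 0.9 -0.007 -0.048 0 0 0 5; 0.9 -0.007 -0.048 0 0 0 5")

```text
clock: 4.15
position: [0.5219, -0.0562, 0.1853]
ee_rot: [3.141, -0.022, -0.0]
force: [1.4, 0.3, -0.3]
width: 0.242
gripper_force: 15.0
```

Emit:
send_rows(motion="0.9 -0.007 -0.048 0 0 0 5; 0.9 -0.007 -0.048 0 0 0 5; 0.9 -0.007 -0.048 0 0 0 3; 0.9 0 0 0 0 0 0; 0.9 0 0 0 0 0 0")

```text
clock: 4.78
position: [0.5013, -0.1984, 0.1851]
ee_rot: [-3.124, -0.327, 0.0]
force: [-0.4, -0.3, -0.4]
width: 0.246
gripper_force: 15.0
```

Run:
```python
from h import *
s=arm.observe();print(s["position"],s["ee_rot"],s["width"],s["gripper_force"],s["joints"].round(2))
p,d=arm.get_image("scene");cv2.imwrite("pics/s1.png",cv2.resize(p[120:290,170:370],None,fx=3.5,fy=3.5))
```

```text
[ 0.50128906 -0.19843041  0.18507554] [-3.12377067e+00 -3.27257618e-01  2.15474539e-04] 0.2458967904888253 15.000109111424536 [ 0.54  0.44 -0.35  1.89  0.2   0.85 -1.27]
```

View pics/s1.png

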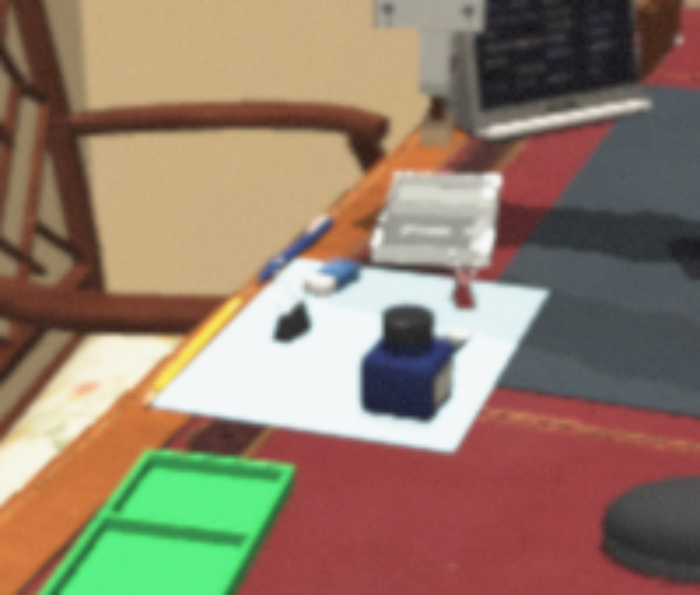

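The stamp is held, its pale block just below the fingers at (435,130), and it is gone from the mat. I'll lower it.

Emit:
send_rows(motion="0.9 -0.001 -0.002 -0.04 0 0 0; 0.9 0 0 -0.025 0 0 0; 0.9 0 0 -0.01 0 0 0; 0.9 0 0 -0.002 0 0 0; 0.9 0 0 0 0 0 0")

```text
clock: 5.45
position: [0.501, -0.2006, 0.109]
ee_rot: [3.124, 0.329, 0.002]
force: [-0.1, 0.8, -0.6]
width: 0.25
gripper_force: 15.0
```

Emit:
send_rows(motion="0.9 0 0 -0.002 0 0 0; 0.9 0 0 0 0 0 0; 0.9 0 0 0 0 0 0")

```text
clock: 5.82
position: [0.5009, -0.2012, 0.1068]
ee_rot: [3.124, 0.328, 0.002]
force: [1.4, 0.2, 2.9]
width: 0.247
gripper_force: 15.0
```

Emit:
send_rows(motion="0.4 0 0 0 0 0 0; 0.4 0 0 0 0 0 0; 0.4 0 0 0 0 0 0; 0.4 0 0 0.04 0 0 0; 0.4 0 0 0.05 0 0 0")

```text
clock: 6.45
position: [0.4995, -0.2006, 0.1963]
ee_rot: [-3.123, -0.328, 0.004]
force: [0.5, -0.2, 0.9]
width: 0.597
gripper_force: 0.0
```

Emit:
send_rows(motion="0.4 0.007 0.051 0 0 0 -5.5; 0.4 0.007 0.051 0 0 0 -5.5; 0.4 0.007 0.051 0 0 0 -5.5; 0.4 0.007 0.051 -0.03 0 0 -5.5; 0.4 0 0 0 0 0 0")

```text
clock: 7.08
position: [0.5273, 0.0084, 0.1647]
ee_rot: [-3.129, 0.263, 0.005]
force: [0.0, -0.8, 0.4]
width: 0.601
gripper_force: 0.0
```

Run:
```python
from h import *
s=arm.observe();print(s["position"],s["ee_rot"],s["force"].round(1))
m=arm.camera_model("wrist");p,d=arm.get_image("wrist");C=cloud(m,d)
def box(x,y,r,z0,z1):
    k=(abs(C[...,0]-x)<r)&(abs(C[...,1]-y)<r)&(C[...,2]>z0)&(C[...,2]<z1)&(d>0);return C[k]
rect(box(.54,.003,.03,.008,.03),"bk")
p2,d2=arm.get_image("top");C=cloud(arm.camera_model("top"),d2)
rect(box(.50,-.20,.035,.012,.03),"block");rect(box(.5,-.2,.035,.05,.1),"knob")
cv2.imwrite("pics/t2.png",np.vstack([cv2.resize(p,(560,420))[:250],p2[140:260,0:560]]))
```

```text
[0.52732548 0.00843998 0.16466059] [-3.12868774  0.2631261   0.0047567 ] [ 0.  -0.8  0.4]
bk 547 c 539.9 2.8 size 31.9 12.2 ang 79.4 med [0.5412 0.0026 0.0206]
block 0 c 0.0 0.0 size 0.0 0.0 ang 0.0 med [nan nan nan]
knob 0 c 0.0 0.0 size 0.0 0.0 ang 0.0 med [nan nan nan]
  return _methods._mean(a, axis=axis, dtype=dtype,
  ret = um.true_divide(
```

View pics/t2.png

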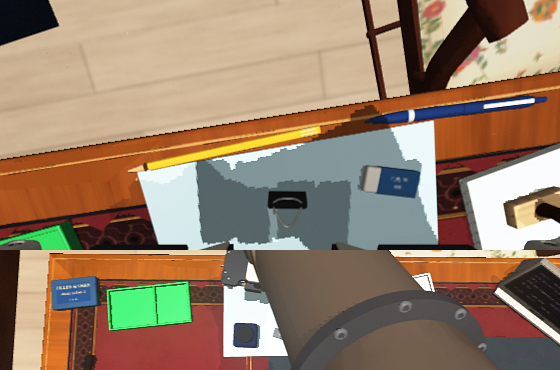

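The stamp stands on its block in the white tray's large compartment (540,205 in the wrist strip). The black clip is at (287,198), square to the fingers.

Emit:
send_rows(motion="0.4 0.0125 -0.006 -0.04 0 0 -1; 0.4 0 0 -0.03 0 0 0; 0.4 0 0 -0.016 0 0 0; 0.4 0 0 0 0 0 0; 0.4 0 0 0 0 0 0")

```text
clock: 7.8
position: [0.5415, -0.0032, 0.0813]
ee_rot: [-3.127, 0.302, -0.002]
force: [-0.1, -0.2, 0.1]
width: 0.598
gripper_force: 0.0
```

Emit:
send_rows(motion="0.4 -0.001 0.006 -0.003 0 0 0; 0.4 0 0 0 0 0 0; 0.4 0 0 0 0 0 0")

```text
clock: 8.18
position: [0.5399, 0.0032, 0.0775]
ee_rot: [3.127, -0.301, 0.001]
force: [-0.5, -0.1, 0.9]
width: 0.599
gripper_force: 0.0
```

Emit:
send_rows(motion="0.9 0 0 0 0 0 0; 0.9 0 0 0 0 0 0; 0.9 0 0 0 0 0 0; 0.9 0 0 0 0 0 0")

```text
clock: 8.68
position: [0.5399, 0.003, 0.0772]
ee_rot: [3.127, -0.302, -0.0]
force: [0.2, -0.4, 0.6]
width: 0.344
gripper_force: 15.0
```

Emit:
send_rows(motion="0.9 0 0 0.05 0 0 0; 0.9 0 0 0.055 0 0 10.3; 0.9 -0.003 -0.032 0 0 0 10.3; 0.9 -0.003 -0.032 0 0 0 10.3; 0.9 -0.003 -0.032 0 0 0 10.3")

```text
clock: 9.3
position: [0.5307, -0.094, 0.1824]
ee_rot: [3.03, 0.827, 0.0]
force: [0.8, 0.1, -0.2]
width: 0.343
gripper_force: 15.0
```

Emit:
send_rows(motion="0.9 -0.003 -0.032 0 0 0 10.3; 0.9 -0.003 -0.032 0 0 0 10.3; 0.9 -0.003 -0.032 0 0 0 10.3; 0.9 -0.003 -0.032 0 0 0 10.3; 0.9 -0.003 -0.032 0 0 0 10.3")

```text
clock: 9.93
position: [0.5155, -0.2541, 0.1822]
ee_rot: [-2.371, -2.061, 0.0]
force: [0.3, -0.8, 0.4]
width: 0.344
gripper_force: 15.0
```

Emit:
send_rows(motion="0.9 0 -0.029 0 0 0 10.3; 0.9 0 0 0 0 0 9.8; 0.9 0 0 0 0 0 0; 0.9 0 0 0 0 0 0; 0.9 0 0 0 0 0 0")

```text
clock: 10.55
position: [0.516, -0.2814, 0.1824]
ee_rot: [1.983, 2.437, -0.0]
force: [0.2, 0.0, -0.2]
width: 0.341
gripper_force: 15.0
```

Emit:
send_rows(motion="0.9 0 0 -0.045 0 0 0; 0.9 0 0 -0.035 0 0 0; 0.9 0 0 -0.02 0 0 0; 0.9 0 0 0 0 0 0; 0.9 0 0 0 0 0 0")

```text
clock: 11.18
position: [0.5168, -0.2819, 0.0835]
ee_rot: [1.98, 2.437, 0.001]
force: [0.6, -0.8, 0.5]
width: 0.343
gripper_force: 15.0
```

Emit:
send_rows(motion="0.9 0 0 -0.004 0 0 0; 0.9 0 0 -0.001 0 0 0; 0.9 0 0 0 0 0 0; 0.9 0 0 0 0 0 0")

```text
clock: 11.68
position: [0.5162, -0.2822, 0.0782]
ee_rot: [1.981, 2.437, -0.0]
force: [-1.5, -0.5, 5.5]
width: 0.344
gripper_force: 15.0
```

Emit:
send_rows(motion="0.61 0 0 0 0 0 0; 0.61 0 0 0 0 0 0; 0.61 0 0 0.01 0 0 0; 0.5 0 0 0.05 0 0 0; 0.2 0 0 0.05 0 0 0")

```text
clock: 12.3
position: [0.5157, -0.2816, 0.1888]
ee_rot: [-1.98, -2.438, -0.001]
force: [0.2, 0.3, -0.1]
width: 0.557
gripper_force: 0.0
```

Emit:
send_rows(motion="0 -0.011 0.051 0 0 0 -2; 0 -0.011 0.051 0 0 0 -2; 0 -0.011 0.051 0 0 0 -2; 0 -0.011 0.051 0 0 0 -2; 0 -0.011 0.051 0 0 0 -2")

```text
clock: 12.92
position: [0.4605, -0.0253, 0.188]
ee_rot: [2.187, 2.254, 0.001]
force: [0.6, 0.7, 0.0]
width: 0.996
gripper_force: 0.0
```

Emit:
send_rows(motion="0 -0.012 0.051 0 0 0 -2; 0 -0.012 0.051 0 0 0 -2.5; 0 0 0 0 0 0 0; 0 0 0 0 0 0 0")

```text
clock: 13.42
position: [0.437, 0.0747, 0.1876]
ee_rot: [2.272, 2.169, -0.0]
force: [0.4, -0.1, -0.6]
width: 1.001
gripper_force: 0.0
```

Run:
```python
from h import *
s=arm.observe();print(s["position"],s["ee_rot"],s["force"].round(1),s["joints"].round(2))
m=arm.camera_model("wrist");p,d=arm.get_image("wrist");C=cloud(m,d)
def box(x,y,r,z0,z1):
    k=(abs(C[...,0]-x)<r)&(abs(C[...,1]-y)<r)&(C[...,2]>z0)&(C[...,2]<z1)&(d>0);return C[k]
rect(box(.437,.0765,.035,.036,.052),"shoulder");rect(box(.437,.0765,.035,.055,.075),"cap")
p2,d2=arm.get_image("top")
cv2.imwrite("pics/t3.png",np.vstack([p,p2[140:260]]))
```

```text
[0.43697273 0.07474136 0.18756456] [ 2.27168733e+00  2.16890358e+00 -2.99784680e-04] [ 0.4 -0.1 -0.6] [ 0.35  0.39 -0.8   2.08  0.38  0.82 -0.72]
shoulder 1569 c 437.0 77.9 size 47.7 47.8 ang 87.2 med [0.4382 0.0905 0.0411]
cap 1469 c 436.7 78.0 size 32.5 32.0 ang 88.3 med [0.4371 0.079  0.0637]
```

View pics/t3.png

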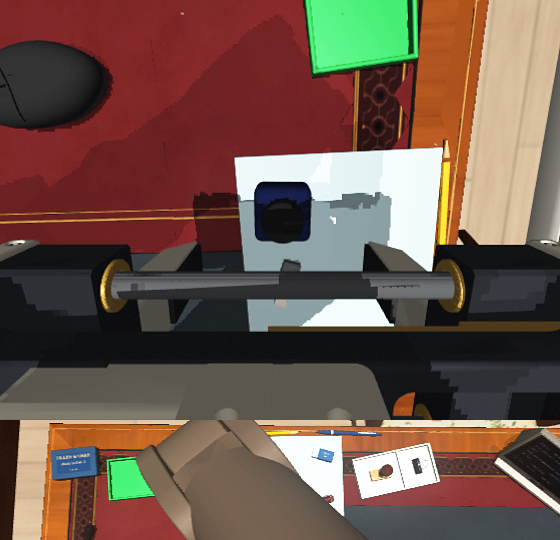

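The white tray strip shows the stamp (383,470) and the black clip (418,466) upright in their compartments. The bottle sits between the fingers at (283,212).

Emit:
send_rows(motion="0 0 0.003 -0.045 0 0 0; 0 0 0 -0.04 0 0 0; 0 0 0 -0.018 0 0 0; 0 0 0 0 0 0 0; 0 0 0 0 0 0 0", force=25)

```text
clock: 14.15
position: [0.4374, 0.0776, 0.0849]
ee_rot: [2.274, 2.167, 0.001]
force: [0.1, -0.1, -0.4]
width: 0.999
gripper_force: 0.0
```

Emit:
send_rows(motion="0 0 0 -0.001 0 0 0; 0.7 0 0 0 0 0 0; 0.7 0 0 0 0 0 0; 0.7 0 0 0 0 0 0; 0.7 0 0 0 0 0 0")

```text
clock: 14.78
position: [0.4369, 0.0781, 0.0833]
ee_rot: [2.273, 2.168, 0.0]
force: [-0.2, -0.4, -0.1]
width: 0.612
gripper_force: 0.0
```

Emit:
send_rows(motion="0.7 0 0 0 0 0 0; 0.7 0 0 0 0 0 0")

```text
clock: 15.02
position: [0.4369, 0.0781, 0.0832]
ee_rot: [2.273, 2.168, -0.0]
force: [-0.4, -0.6, 0.6]
width: 0.518
gripper_force: 25.0
```

Emit:
send_rows(motion="0.7 0 0 0.03 0 0 0; 0.7 0 0 0.04 0 0 0; 0.7 0.012 0.046 0 0 0 2; 0.7 0.012 0.046 0 0 0 2; 0.7 0.012 0.047 0 0 0 2")

```text
clock: 15.65
position: [0.4732, 0.2179, 0.1532]
ee_rot: [2.156, 2.284, -0.0]
force: [1.0, 0.1, -0.7]
width: 0.523
gripper_force: 25.0
```

Emit:
send_rows(motion="0.7 0.012 0.047 0 0 0 2; 0.7 0.013 0.047 0 0 0 0; 0.7 0 0 0 0 0 0; 0.7 0 0 0 0 0 0; 0.7 0 0 0 0 0 0")

```text
clock: 16.27
position: [0.4979, 0.3095, 0.153]
ee_rot: [2.117, 2.32, -0.002]
force: [0.5, 0.4, -0.3]
width: 0.525
gripper_force: 25.0
```

Run:
```python
from h import *
s=arm.observe();print(s["position"],s["ee_rot"],s["joints"].round(2),s["force"])
C=cloud(arm.camera_model("top"),d:=arm.get_image("top")[1]);print(0)
k=(abs(C[...,0]-.5)<.08)&(abs(C[...,1]-.275)<.11)&(C[...,2]>.010)&(C[...,2]<.02)&(d>0);rect(C[k],"g")
```

```text
[0.49787544 0.30951349 0.15295456] [ 2.11748808e+00  2.31977870e+00 -1.93942233e-03] [-0.15  0.64 -0.74  1.78  0.52  0.93 -1.02] [ 0.50957392  0.42310704 -0.31890185]
0
g 0 c 0.0 0.0 size 0.0 0.0 ang 0.0 med [nan nan nan]
  return _methods._mean(a, axis=axis, dtype=dtype,
  ret = um.true_divide(
```

Emit:
send_rows(motion="0.7 0 0.001 -0.04 0 0 0; 0.7 0 0 -0.022 0 0 0; 0.7 0 0 -0.003 0 0 0; 0.7 0 0 0 0 0 0; 0.7 0 0 0 0 0 0")

```text
clock: 16.95
position: [0.4984, 0.3124, 0.0894]
ee_rot: [2.117, 2.321, 0.003]
force: [-0.4, 0.1, -0.6]
width: 0.522
gripper_force: 25.0
```

Emit:
send_rows(motion="0.7 0 0 -0.003 0 0 0; 0.7 0 0 -0.001 0 0 0; 0.7 0 0 0 0 0 0; 0.7 0 0 0 0 0 0")

```text
clock: 17.45
position: [0.4979, 0.3121, 0.0843]
ee_rot: [2.116, 2.322, 0.0]
force: [-0.5, 0.1, 0.1]
width: 0.522
gripper_force: 25.0
```

Emit:
send_rows(motion="0.7 0 0 -0.001 0 0 0; 0.7 0 0 0 0 0 0; 0.35 0 0 0 0 0 0; 0.25 0 0 0 0 0 0; 0.25 0 0 0 0 0 0")

```text
clock: 18.08
position: [0.4978, 0.3121, 0.0831]
ee_rot: [-2.116, -2.322, 0.0]
force: [-0.2, 0.4, 0.6]
width: 0.738
gripper_force: 0.0
```

Emit:
send_rows(motion="0.2 0 0 0 0 0 0; 0.2 0 0 0.03 0 0 0; 0.2 0 0 0.05 0 0 0; 0.2 0 0 0.03 0 0 0; 0.2 -0.005 -0.04 0 0 0 -7")

```text
clock: 18.7
position: [0.4933, 0.2757, 0.1961]
ee_rot: [-2.252, -2.189, -0.011]
force: [0.2, -1.0, -0.8]
width: 0.801
gripper_force: 0.0
```

Emit:
send_rows(motion="0.45 -0.006 -0.051 0 0 0 -9.7; 0.45 -0.006 -0.051 0 0 0 -9.7; 0.45 -0.006 -0.051 0 0 0 -9.7; 0.45 -0.006 -0.051 0 0 0 -9.7; 0.45 -0.006 -0.051 0 0 0 -9.7")

```text
clock: 19.32
position: [0.4625, 0.0155, 0.1934]
ee_rot: [2.957, 1.061, 0.001]
force: [1.0, 0.4, -0.2]
width: 0.547
gripper_force: 0.0
```

Emit:
send_rows(motion="0.45 -0.007 -0.051 0 0 0 -9.7; 0.45 -0.007 -0.051 -0.03 0 0 -9.7; 0.45 0 0 0 0 0 0; 0.45 0 0 0 0 0 0; 0.45 0 0 0 0 0 0")

```text
clock: 19.95
position: [0.4495, -0.0836, 0.1637]
ee_rot: [-3.091, -0.561, -0.002]
force: [-0.1, 1.0, -0.5]
width: 0.549
gripper_force: 0.0
```

Run:
```python
from h import *
s=arm.observe();print(s["position"],s["ee_rot"],s["force"].round(1),2*np.arctan2(s["ee_rot"][1],s["ee_rot"][0]))
m=arm.camera_model("wrist");p,d=arm.get_image("wrist");C=cloud(m,d)
def box(x,y,r,z0,z1):
    k=(abs(C[...,0]-x)<r)&(abs(C[...,1]-y)<r)&(C[...,2]>z0)&(C[...,2]<z1)&(d>0);return C[k]
rect(box(.448,-.087,.03,.008,.03),"red");rect(box(.448,-.087,.03,.01,.018),"redlow")
p2,d2=arm.get_image("top")
cv2.imwrite("pics/t4.png",np.vstack([p,p2[140:260]]))
```

```text
[ 0.44946149 -0.08360693  0.16372802] [-3.09094743e+00 -5.60577409e-01 -1.78422658e-03] [-0.1  1.  -0.5] -5.92436342467004
red 530 c 447.0 -87.3 size 12.1 31.9 ang 18.9 med [ 0.4484 -0.0862  0.0188]
redlow 204 c 450.5 -86.2 size 3.3 31.5 ang 20.4 med [ 0.4507 -0.0867  0.0138]
```

View pics/t4.png

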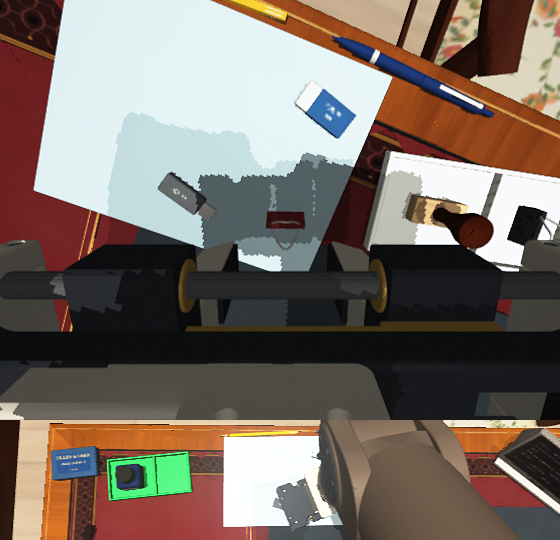

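The bottle stands in the green tray's large compartment (131,475). The red clip is centred between the fingers at (286,220), clear of the memory stick.

Emit:
send_rows(motion="0.45 -0.001 -0.003 -0.04 0 0 -0.5; 0.45 0 0 -0.03 0 0 0; 0.45 0 0 -0.012 0 0 0; 0.45 0 0 0 0 0 0; 0.45 0 0 0 0 0 0", force=15)

```text
clock: 20.68
position: [0.4486, -0.0878, 0.0822]
ee_rot: [3.094, 0.543, 0.002]
force: [0.1, 0.1, -1.0]
width: 0.55
gripper_force: 0.0
```

Emit:
send_rows(motion="0.45 0 0.001 -0.004 0 0 0; 0.45 0 0 0 0 0 0; 0.9 0 0 0 0 0 0; 0.9 0 0 0 0 0 0; 0.9 0 0 0 0 0 0")

```text
clock: 21.3
position: [0.4479, -0.087, 0.0773]
ee_rot: [3.094, 0.543, 0.0]
force: [-0.4, -1.1, 1.3]
width: 0.343
gripper_force: 15.0
```

Emit:
send_rows(motion="0.9 0 0 0 0 0 0; 0.9 0 0 0 0 0 0")

```text
clock: 21.55
position: [0.4479, -0.087, 0.0773]
ee_rot: [3.094, 0.543, 0.0]
force: [-0.1, 0.3, 1.8]
width: 0.341
gripper_force: 15.0
```

Emit:
send_rows(motion="0.9 0 0 0.05 0 0 0; 0.9 0 0 0.055 0 0 0; 0.9 0.007 0.04 0 0 0 9.5; 0.9 0.007 0.04 0 0 0 9.5; 0.9 0.007 0.04 0 0 0 9.5")

```text
clock: 22.18
position: [0.4689, 0.0341, 0.1824]
ee_rot: [2.862, 1.294, 0.001]
force: [0.6, -0.0, -0.3]
width: 0.342
gripper_force: 15.0
```

Emit:
send_rows(motion="0.9 0.007 0.04 0 0 0 9.5; 0.9 0.007 0.04 0 0 0 9.5; 0.9 0.007 0.04 0 0 0 9.5; 0.9 0.007 0.04 0 0 0 9.5; 0.9 0.008 0.037 0 0 0 9")

```text
clock: 22.8
position: [0.5048, 0.2314, 0.1821]
ee_rot: [-2.108, -2.329, 0.0]
force: [-0.5, -0.1, -0.3]
width: 0.344
gripper_force: 15.0
```

Emit:
send_rows(motion="0.9 0 0 0 0 0 0; 0.9 0 0 0 0 0 0; 0.9 0 0 0 0 0 0")

```text
clock: 23.18
position: [0.5049, 0.2287, 0.182]
ee_rot: [2.117, 2.321, -0.002]
force: [-0.7, -0.7, 0.3]
width: 0.345
gripper_force: 15.0
```

Emit:
send_rows(motion="0.9 0.001 0.001 -0.045 0 0 0; 0.9 0 0 -0.035 0 0 0; 0.9 0 0 -0.02 0 0 0; 0.9 0 0 0 0 0 0; 0.9 0 0 0 0 0 0")

```text
clock: 23.8
position: [0.5065, 0.2314, 0.0834]
ee_rot: [2.114, 2.323, 0.002]
force: [-0.1, 0.7, 0.2]
width: 0.343
gripper_force: 15.0
```

Emit:
send_rows(motion="0.9 0 0 -0.003 0 0 0; 0.9 0 0 0 0 0 0; 0.9 0 0 0 0 0 0")

```text
clock: 24.18
position: [0.506, 0.2311, 0.0796]
ee_rot: [2.114, 2.323, 0.001]
force: [-0.5, 0.0, -0.2]
width: 0.343
gripper_force: 15.0
```

Emit:
send_rows(motion="0.9 0 -0.001 -0.0015 0 0 0; 0.9 0 0 0 0 0 0; 0.9 0 0 0 0 0 0")

```text
clock: 24.55
position: [0.506, 0.2305, 0.0783]
ee_rot: [2.114, 2.324, 0.001]
force: [-1.1, -0.1, 6.3]
width: 0.345
gripper_force: 15.0
```

Emit:
send_rows(motion="0.61 0 0 0 0 0 0; 0.61 0 0 0 0 0 0; 0.61 0 0 0.01 0 0 0; 0.5 0 0 0.05 0 0 0; 0.4 0 0 0.06 0 0 0")

```text
clock: 25.18
position: [0.5052, 0.2297, 0.1988]
ee_rot: [-2.113, -2.323, 0.003]
force: [1.5, 0.6, -0.8]
width: 0.553
gripper_force: 0.0
```

Emit:
send_rows(motion="0.4 0 -0.05 0.03 0 0 -8; 0.4 -0.02 -0.05 0.03 0 0 -8; 0.4 -0.03 -0.05 0 0 0 -8; 0.4 -0.03 -0.05 0 0 0 -8; 0.4 -0.02 -0.04 0 0 0 -8")

```text
clock: 25.8
position: [0.4042, -0.0116, 0.2582]
ee_rot: [2.785, 1.452, -0.0]
force: [0.6, 0.4, 0.1]
width: 0.602
gripper_force: 0.0
```

Emit:
send_rows(motion="0.4 0 0 0 0 0 0; 0.4 0 0 0 0 0 0")

```text
clock: 26.05
position: [0.4063, -0.0093, 0.2583]
ee_rot: [2.78, 1.462, 0.002]
force: [-0.6, 0.0, -0.7]
width: 0.598
gripper_force: 0.0
```

Run:
```python
from h import *
p,d=arm.get_image("scene");p2,_=arm.get_image("top")
a=cv2.resize(p[150:320,150:350],None,fx=2.8,fy=2.8);b=p2[140:260]
cv2.imwrite("pics/f.png",np.vstack([a,b[:, :560]]))
```

```text
(no output)
```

View pics/f.png

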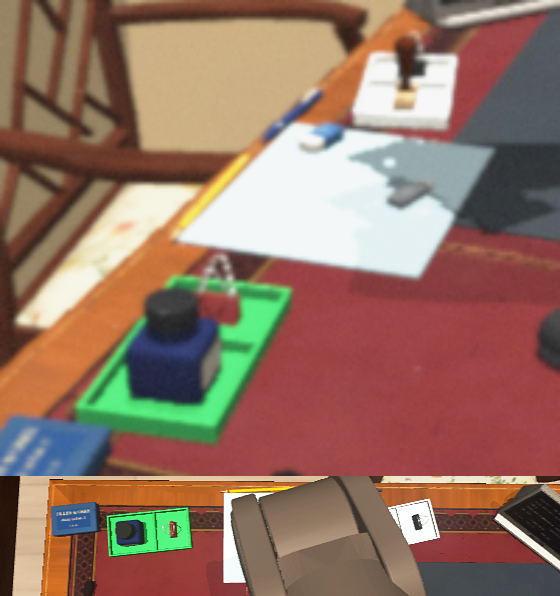

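Everything stands upright in its place: bottle (172,345) and red clip (218,295) in the green tray, stamp (405,75) and black clip (418,68) in the white tray. The eraser and memory stick are still on the mat.

```bash
python3 -c "
from cell import arm
print(arm.sign_off())"
```

```text
the job is handed in; nothing more can be done
None
```

Both kits are made up and handed in at about 26 s on the robot's clock: stamp and black clip in the white tray, ink bottle and red clip in the green, all upright in the last camera check, with the eraser and memory stick left on the mat.

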